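# Fetch the orange start sensor from the sliding-lid case

### The arm

A 7-joint arm with a two-finger parallel gripper is mounted at the origin on the work surface. World frame = base frame: x ahead of the robot, y to its left, z up, the work surface at z = 0. Lengths are in m, angles in rad, forces in N, time in s.
With the tool pointing down it reaches from about 0.4 to 0.85 m from the base axis. Payload 10.4 kg.
Tool frame: the origin (TCP) lies on the centre line of the jaws, within the pads' length; the fingertips stand r.tip_extent ahead of it and the grasp point (between the pads) lies 8 mm behind it (r.tip_extent is the distance from the TCP to the fingertips, in m); z points along the fingers, y is the direction in which the jaws open and shut (so a half turn about z gives the same grasp; the last joint's range is limited). The gripper opens to 87 mm and grips with 3 to 60 N. Pads are 19 mm wide; open, the fingers measure 117 mm over their backs; the gripper's body (75 mm by 190 mm) begins 51 mm behind the grasp point.
Start: joints at [1.188, 0.332, -0.065, 1.46, 0.022, 1.35, -0.088], TCP at [0.22, -0.585, 0.234] pointing down, gripper open.
Joint ranges: [-2.6, 2.6], [-0.5, 2.12], [-1.47, 1.34], [0.16, 2.42], [-1.27, 4.41], [0.06, 2.06], [-2.6, 2.6]. Speed limits (rad/s): [2.22, 2.22, 2.79, 2.79, 3.14, 3.14, 3.14].

### API

Orientations are given as a unit quaternion [x, y, z, w].
In Python, from bench import r gives the robot as it stands.
- The arm moves only by the shell command python3 -m jog 'ROWS' [FORCE]. ROWS is JSON, a list of rows, each a list of 7 numbers: the shift along the tool's x, y, z in cm, then the turn, a rotation vector about the tool's x, y, z in rad, then the opening, from -1 (shut) to 1 (fully open). In form: [[tx, ty, tz, wx, wy, wz, jaw], ...]. A call has 1 to 20 rows; each row shifts and turns the commanded pose from where the row before left it, along the tool's axes as they then stand; what a row does not reach is not made up. A row lasts 1/8 s, in which the tool goes at most 62.5 mm and 10.7 degrees, less where a joint would pass 70% of its speed; a pose out of reach is approached as far as the arm can. A call with a gripper value outside its range is refused whole. The fingers move at their own pace and stop on an object; FORCE is the grip in N (left out, the last holds). Time passes only in rows, so rows that do not move let the fingers close. It gives the time, the measured TCP pose, the force and the opening at its end, in the units of the state.
- r.read_state(): the state, without advancing time (a new reading comes with each control period).
- r.camera(name): name is "scene" or "top"; returns a dict with "frame" (420x560x3 uint8, red, green, blue), "fx", "fy", "cx", "cy" (pixels), "k1" (the pictures are not rectified: a ray, as slopes to the right and down, at radius r is drawn at 1 + k1 r^2 times it, then the intrinsics apply), "camera_from_world" (4x4, takes a point from world to camera coordinates). Camera axes: x right, y down, z forward; pixel columns grow to the right and rows downward; lengths in m; the calibration is good to about 2 mm. A picture is of the moment at which its call begins. There is no depth.
- r.close_job(): hands the job in, once; it reports no verdict.
Trained networks look in a picture, given as the dict that the camera call returned (one of the last four; its "shot" number tells which), for a name from the list of things; names that differ only in an ending like _2 or _b are one class to them, and where a whole thing is asked for, a point or a joint stands for the part that bears it (a point fixed in the world has none). Each returns a list of dicts, best first, with "score" (0 to 1); they miss things now and then, are a little off and sometimes report something else, mostly with a low value. They report only what shows in the picture. A call takes as long as a camera call. They do not tell look-alikes from the thing itself.
- r.search_frame(picture, thing): "rect" ([left, top, right, bottom] in pixels, round what is visible of it).
The state is a dict: "time": time; "joint_positions": joint angles; "joint_vel": joint speeds; "joint_torque": joint torques, N m; "ee_pos": TCP position; "eef_rot": TCP orientation; "ft_force": force on the tool from outside, world axes, zero at the start; "torque": the same for the moment, N m; "width": finger opening in m.
Only numpy, scipy, OpenCV 4.12 (cv2) and the standard library are available. Lean on these libraries where they do the work, as an engineer would, in place of code of your own. Each camera call takes 0.05 s, during which the arm holds its last target.

### The job

The orange radio sensor lies under one of the two clear sliding lids of the flat aluminium case. Slide the lid above it fully across behind the other lid and leave it open, keeping the other lid shut, then take the orange sensor out and set it down gently, upright, on the blue mat.

Things in the scene. Friction and masses are not known exactly. Their poses are not given: they have to be found in the camera images.
- case: Flat aluminium case fixed on the table, 200 (x) x 440 (y) x 78 mm high; origin at the centre of its underside, z up. A thin partition at y = 0 makes two open-topped compartments, each 184 x 204 mm inside, floor top at z = 6. Two clear level lids slide along y over them. A grey twin of the orange sensor lies in the other compartment.
- right_door (a joint): Travel (m) of the lower lid (yellow edges), over the -y compartment: 0 shut (may start 12 mm ajar), 0.16 open, moved to the case's +y under the other lid. Drag 1 to 2 N, stays put. Lid top z = 66 mm. Yellow upright fin handle to pinch from above: 70 along x, 12 thick in y, z = 66 to 110; shut, its centre is at case x = 0, y = -200 mm; it moves with the lid.
- left_door (a joint): Travel (m) of the upper lid (dark edges), over the +y compartment: 0 shut (may start 12 mm ajar), 0.16 open, moved to the case's -y over the other lid. Drag 1 to 2 N, stays put. Lid top z = 76 mm. Dark upright fin handle to pinch from above: 70 along x, 12 thick in y, z = 76 to 110; shut, its centre is at case x = 0, y = +200 mm; it moves with the lid.
- orange_sensor: Orange radio sensor, a loose box 36 (own x) x 60 (own y) x 40 mm high, 0.11 to 0.22 kg, upright on the floor of one compartment, 125 to 145 mm from the case's centre along the case's y, clear of the lid once open. Origin: centre of its underside, z up. A black stub, 8 mm across, rises 10 mm from its top at own y = +24 mm. Grip it across the 36 mm.
- mat: Square blue mat fixed to the table, 150 x 150 x 5 mm; origin: centre of its underside, its top 5 mm above.
Things that resemble listed ones, but are neither listed nor needed, are in the scene too. Of the things that look like the mat, the smaller one is meant.

How it is judged:
By the outcome, as a careful person would: the job done as asked, in the order asked, and still so for the second after the job is handed in, with the robot touching nothing.
It also fails if it takes over 51 s, if anything falls off the work surface, if the arm or the gripper's body presses on something with over 40 N, if the wrist force passes 120 N, or if a joint passes its speed limit or range.

## Working session

There is one attempt and no reset: what is moved stays moved. The work goes in short steps, Python scripts to look and compute and a shell command to move; the robot and the scene stay as the last step left them, time stands still between calls to the robot, and variables do not carry over. Pictures are saved under pics/ and viewed, and the job is handed in when it is done.

```bash
mkdir -p pics; ls; python3 - <<'E'
from bench import r
import cv2,numpy as np
print(r.read_state(), r.tip_extent)
for n in("scene","top"):
    p=r.camera(n); cv2.imwrite(f"pics/{n}0.png",p["frame"][:,:,::-1])
    print(n,p["shot"],p["fx"],p["fy"],p["cx"],p["cy"],p["k1"],np.round(p["camera_from_world"],4).tolist())
    for t in("case","right_door","left_door","orange_sensor","mat"):
        print(t,[(d["rect"],round(d["score"],2)) for d in r.search_frame(p,t)])
E
```

```text
pics
{'time': 0.0, 'joint_positions': array([ 1.18837683,  0.33286376, -0.06469127,  1.46091287,  0.0215971 ,
        1.34988572, -0.08854659]), 'joint_vel': array([-0.00098263,  0.00028798,  0.00076659, -0.00175147,  0.00192389,
        0.00012306,  0.00206874]), 'joint_torque': array([ 6.56411885e-04, -6.23246741e+01,  2.52205477e-02, -3.89897060e+01,
       -6.12301240e-02,  3.97794507e-02,  1.88649778e-04]), 'ee_pos': array([ 0.21993299, -0.58464603,  0.23277254]), 'eef_rot': array([ 9.83862754e-01,  1.78923472e-01, -1.53602858e-04, -6.69823437e-04]), 'ft_force': array([ 0.24502233, -0.19192895,  0.473679  ]), 'torque': array([ 0.03993761, -0.03727116,  0.03998636]), 'width': 0.08687628728823694} 0.011
scene 1 427.7311675889885 427.7311675889885 280.7461051622369 214.4125778499606 -0.11760287522676403 [[0.8303, 0.5571, -0.0175, -0.3391], [0.383, -0.593, -0.7083, -0.0735], [-0.405, 0.5814, -0.7057, 1.2209], [0.0, 0.0, 0.0, 1.0]]
case [([199.9, 213.9, 377.9, 420.0], 0.98)]
right_door [([212.1, 291.9, 337.1, 410.1], 0.75)]
left_door [([260.0, 216.4, 370.6, 318.6], 0.68)]
orange_sensor []
mat [([323.2, 164.2, 393.7, 206.3], 0.76), ([237.9, 125.5, 318.2, 177.3], 0.61)]
top 2 395.5405282583645 395.5405282583645 285.0358577789838 210.25472693625395 -0.002703352696265723 [[0.0034, -0.9999, 0.0148, 0.046], [-0.9872, -0.0058, -0.1595, 0.3906], [0.1595, -0.0141, -0.9871, 0.9313], [0.0, 0.0, 0.0, 1.0]]
case [([269.5, 91.3, 463.7, 202.7], 0.78)]
right_door [([365.5, 92.4, 453.8, 176.6], 0.88)]
left_door [([276.2, 104.9, 376.9, 193.6], 0.55)]
orange_sensor []
mat [([123.1, 246.5, 220.0, 347.6], 0.98), ([141.2, 153.3, 209.2, 209.8], 0.74)]
```

View pics/scene0.png

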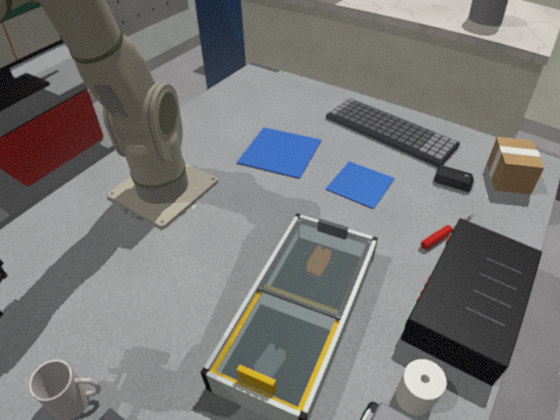

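View pics/top0.png

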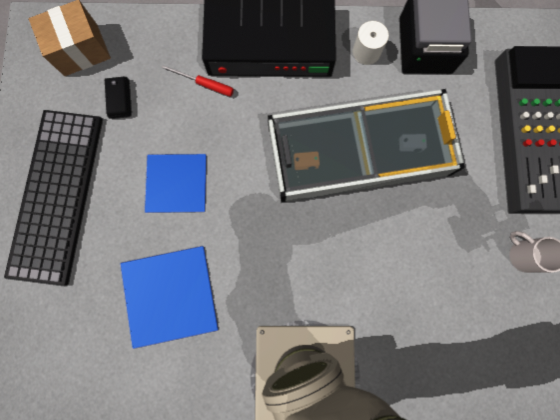

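```bash
python3 - <<'E'
import cv2
a=cv2.imread('pics/top0.png')[75:235,255:475]; cv2.imwrite('pics/topc0.png',cv2.resize(a,None,fx=3.5,fy=3.5,interpolation=cv2.INTER_CUBIC))
a=cv2.imread('pics/scene0.png')[205:420,190:390]; cv2.imwrite('pics/scenec0.png',cv2.resize(a,None,fx=2.7,fy=2.7,interpolation=cv2.INTER_CUBIC))
E
```

```text
(no output)
```

View pics/topc0.png

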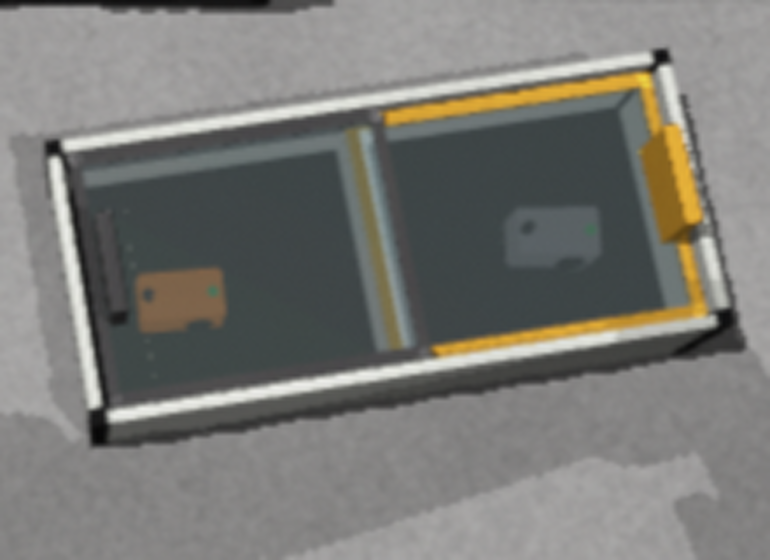

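View pics/scenec0.png

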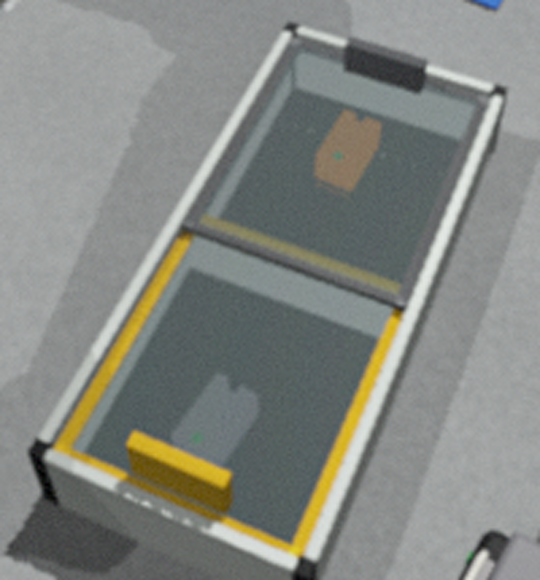

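The orange sensor is in the left (+y, dark-lid) compartment: top view around (306,160), scene view around (318,262). The grey twin sits under the yellow lid. There are two mat candidates in the top view, a small one at (176,183) and a larger one at (169,297). The smaller one is meant. Next I'll measure positions.

```bash
cat > h.py <<'E'
import numpy as np,cv2
def ray(p,u,v):
    k=np.array([[p["fx"],0,p["cx"]],[0,p["fy"],p["cy"]],[0,0,1.]])
    s=cv2.undistortPointsIter(np.array([[[u,v]]],float),k,np.array([p["k1"],0,0,0.]),None,None,(3,100,1e-12))[0,0]
    T=np.array(p["camera_from_world"]);R,t=T[:3,:3],T[:3,3]
    return -R.T@t, R.T@np.array([s[0],s[1],1])
def at(p,u,v,z):
    o,d=ray(p,u,v); return (o+d*(z-o[2])/d[2])[:2]
def proj(p,P):
    T=np.array(p["camera_from_world"]);c=T[:3,:3]@np.asarray(P,float)+T[:3,3]
    s=c[:2]/c[2]; s=s*(1+p["k1"]*(s@s)); return np.array([p["fx"]*s[0]+p["cx"],p["fy"]*s[1]+p["cy"]])
def C(x,y,yaw,l):
    c,s=np.cos(yaw),np.sin(yaw); l=np.asarray(l,float); return np.array([x+c*l[0]-s*l[1],y+s*l[0]+c*l[1],l[2]])
E
cat > m.py <<'E'
from bench import r
from h import *
from scipy.optimize import least_squares
t=r.camera("top"); s=r.camera("scene")
up=lambda x,y:(x/3.5+255,y/3.5+75); us=lambda x,y:(x/2.7+190,y/2.7+205)
# outer top corners
L=[(.1,.22),(.1,-.22),(-.1,-.22),(-.1,.22)]
pt=[up(47,143),up(668,50),up(730,318),up(93,420)]
ps=[us(507,90),us(315,570),us(33,450),us(287,25)]
def res(q):
    e=[]
    for l,a,b in zip(L,pt,ps):
        P=C(*q,(*l,.078)); e+=list(proj(t,P)-a)+list(proj(s,P)-b)
    return np.array(e)
f=least_squares(res,[.6,-.2,.1],loss='soft_l1'); q=f.x
print("case",q,np.round(res(q).reshape(-1,4),1).tolist())
def loc(p,u,z):
    w=at(p,*u,z)-q[:2]; c,s_=np.cos(q[2]),np.sin(q[2]); return np.round([c*w[0]+s_*w[1],-s_*w[0]+c*w[1]],4)
# yellow fin tops / dark fin tops
print("yfin top view", loc(t,up(655,125),.11),loc(t,up(682,128),.11),loc(t,up(700,222),.11),loc(t,up(675,240),.11))
print("yfin scene", [loc(s,us(*a),.11) for a in((133,430),(230,472))])
print("dfin scene", [loc(s,us(*a),.11) for a in((348,38),(426,67))])
print("dfin top", [loc(t,up(*a),.11) for a in((98,212),(118,320))])
# sensor top z=.046
c=[up(137,275),up(222,268),up(226,325),up(140,333)]
w=[at(t,*a,.046) for a in c];print("sensor top corners",np.round(w,4).tolist(), np.mean(w,0), "stub",at(t,*up(148,294),.051), "loc",loc(t,np.mean(c,0),.046))
for z in (0.005,):
  for p,R in((t,[141.2,153.3,209.2,209.8]),(s,[323.2,164.2,393.7,206.3])): print("mat",at(p,(R[0]+R[2])/2,(R[1]+R[3])/2,z))
# mat segmentation
for p,R in((t,(141,150,212,216)),(s,(320,160,397,210))):
    x0,y0,x1,y1=R; im=cv2.cvtColor(p["frame"],cv2.COLOR_RGB2HSV)
    m=cv2.inRange(im,(100,120,60),(130,255,255)); k=np.zeros_like(m);k[y0:y1,x0:x1]=m[y0:y1,x0:x1]
    cc=max(cv2.findContours(k,0,2)[0],key=cv2.contourArea)[:,0]
    W=np.array([at(p,*a,.005) for a in cc],np.float32)
    print("matrect",cv2.minAreaRect(W))
E
python3 m.py
```

```text
case [ 0.55317883 -0.14187277  0.16966937] [[-1.1, -0.9, -0.3, -1.1], [-1.2, -1.4, -1.1, 2.2], [0.3, 0.1, -0.6, 0.7], [-0.6, 0.5, 0.4, -1.2]]
yfin top view [ 0.0319 -0.1842] [ 0.027  -0.2017] [-0.0389 -0.1983] [-0.0484 -0.179 ]
yfin scene [array([-0.0359, -0.1905]), array([ 0.0324, -0.191 ])]
dfin scene [array([-0.034 ,  0.1918]), array([0.0366, 0.1857])]
dfin top [array([0.0316, 0.1936]), array([-0.0428,  0.1928])]
sensor top corners [[0.5288, 0.0262], [0.5344, -0.0335], [0.4932, -0.0359], [0.487, 0.0241]] [ 0.51086517 -0.00476121] stub [0.51363843 0.01873573] loc [-0.0186  0.1423]
mat [0.4661652  0.32441477]
mat [0.4659376  0.31057614]
matrect ((0.4641822278499603, 0.32378196716308594), (0.14879925549030304, 0.14918401837348938), 1.3545591831207275)
matrect ((0.4659774899482727, 0.32149171829223633), (0.14749769866466522, 0.14922770857810974), 0.8279421925544739)
```

```bash
cat > ov.py <<'E'
from bench import r
from h import *
q=(.5532,-.1419,.1697)
def fin(p,im,y,z0,col):
    for z in(z0,.11):
        P=np.array([proj(p,C(*q,(a,y+b,z))) for a,b in((-.035,-.006),(.035,-.006),(.035,.006),(-.035,.006))])
        cv2.polylines(im,[np.int32(np.round(P*16*F+0))],True,col,1,cv2.LINE_AA,4)
F=4
for n,boxes in(("top",((265,95,320,205),(420,80,475,200))),("scene",((290,205,390,265),(195,350,300,420)))):
    p=r.camera(n)
    big=cv2.resize(p["frame"][:,:,::-1],None,fx=F,fy=F,interpolation=cv2.INTER_CUBIC)
    im=big.copy()
    fin(p,im,.2,.076,(0,255,0)); fin(p,im,.188,.076,(255,0,255)); fin(p,im,-.2,.066,(0,255,0)); fin(p,im,-.188,.066,(255,0,255))
    o=[im[b[1]*F:b[3]*F,b[0]*F:b[2]*F] for b in boxes]
    h=max(a.shape[0] for a in o)
    o=[cv2.copyMakeBorder(a,0,h-a.shape[0],0,5,0) for a in o]
    cv2.imwrite(f"pics/ov_{n}.png",np.hstack(o)[:600,:830]); print(np.hstack(o).shape)
E
python3 ov.py
```

```text
(480, 450, 3)
(280, 830, 3)
```

View pics/ov_top.png

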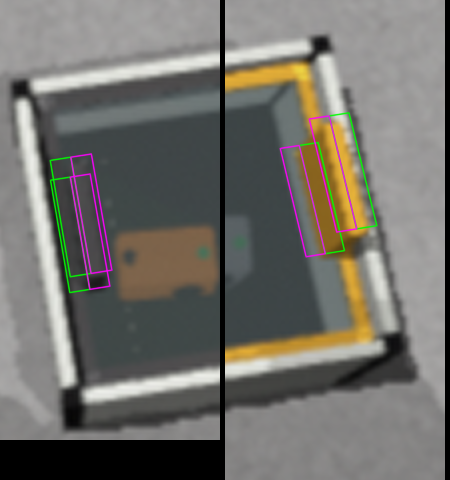

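View pics/ov_scene.png

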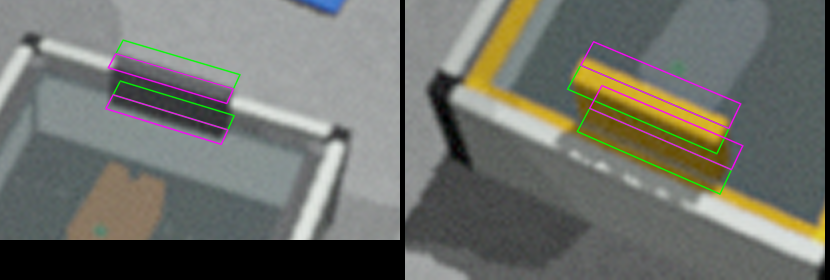

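```bash
cat > ov2.py <<'E'
from bench import r
from h import *
import sys
q=tuple(map(float,sys.argv[1:4])); tag=sys.argv[4]; yl=float(sys.argv[5]); dl=float(sys.argv[6])
F=3.5
for n,b in(("top",(260,80,475,212)),("scene",(192,205,387,420))):
    p=r.camera(n); f=F if n=="top" else 2.75
    im=cv2.resize(p["frame"][b[1]:b[3],b[0]:b[2],::-1],None,fx=f,fy=f,interpolation=cv2.INTER_CUBIC)
    def poly(pts,col):
        P=np.array([proj(p,C(*q,a)) for a in pts]); P=(P-[b[0],b[1]]+.5)*f-.5
        cv2.polylines(im,[np.int32(np.round(P*16))],True,col,1,cv2.LINE_AA,4)
    rect=lambda hx,y0,y1,z:[(-hx,y0,z),(hx,y0,z),(hx,y1,z),(-hx,y1,z)]
    poly(rect(.1,-.22,.22,.078),(0,0,255)); poly(rect(.1,-.22,.22,0),(255,255,0)) 
    poly(rect(.035,-.206+yl,-.194+yl,.11),(0,255,0)); poly(rect(.035,.194-dl,.206-dl,.11),(0,255,0))
    cv2.imwrite(f"pics/o{tag}_{n}.png",im)
E
python3 ov2.py .5532 -.1419 .1697 a .004 .01
```

```text
(no output)
```

View pics/oa_top.png

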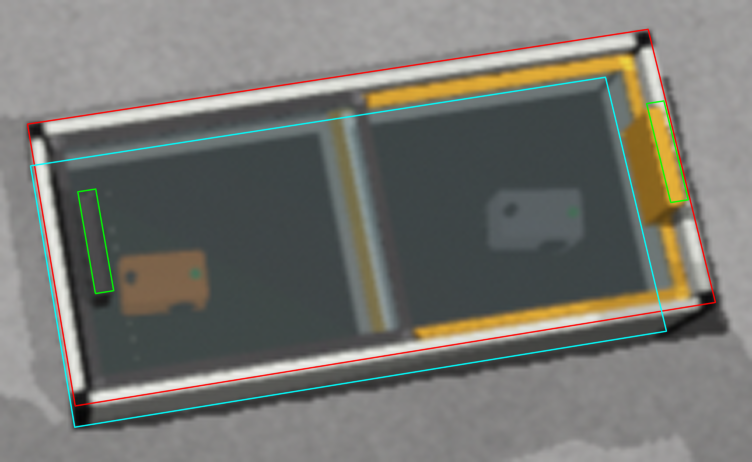

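View pics/oa_scene.png

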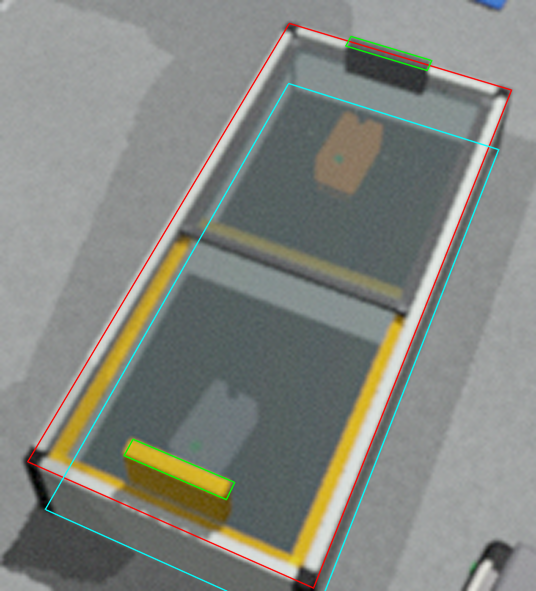

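```bash
python3 - <<'E'
from bench import r
import cv2,numpy as np
t=r.camera("top")["frame"][:,:,::-1]; s=r.camera("scene")["frame"][:,:,::-1]
o=[]
for im,b in((t,(430,95,466,150)),(s,(230,360,285,400)),(t,(270,115,306,180)),(s,(310,212,360,246))):
    a=cv2.resize(im[b[1]:b[3],b[0]:b[2]],None,fx=8,fy=8,interpolation=cv2.INTER_NEAREST); a=cv2.convertScaleAbs(a,alpha=1.5 if len(o)<2 else 2.2)
    o.append(a)
A=np.zeros((600,800,3),np.uint8)
A[:440,:288]=o[0];A[:320,290:730]=o[1]
cv2.imwrite('pics/yf.png',A)
A=np.zeros((600,800,3),np.uint8)
A[:520,:288]=o[2];A[:272,290:690]=o[3]
cv2.imwrite('pics/df.png',A)
E
```

```text
(no output)
```

View pics/yf.png

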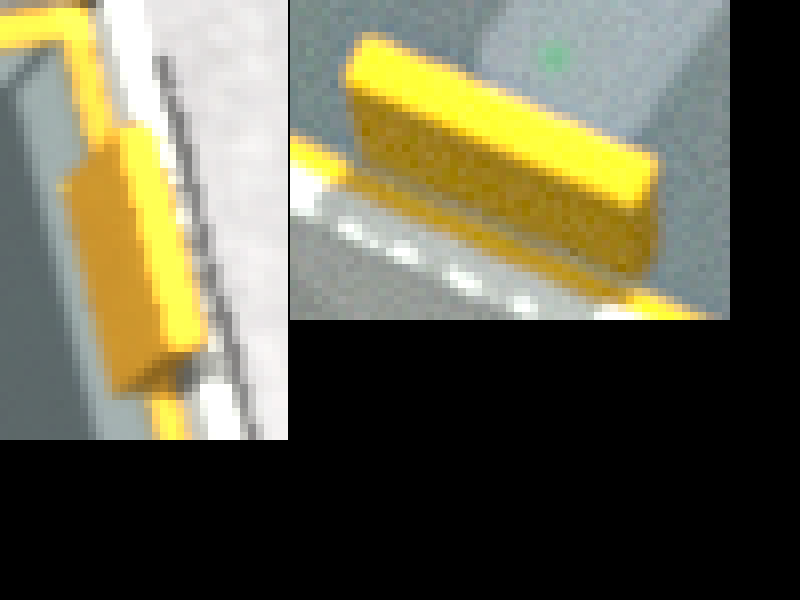

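View pics/df.png

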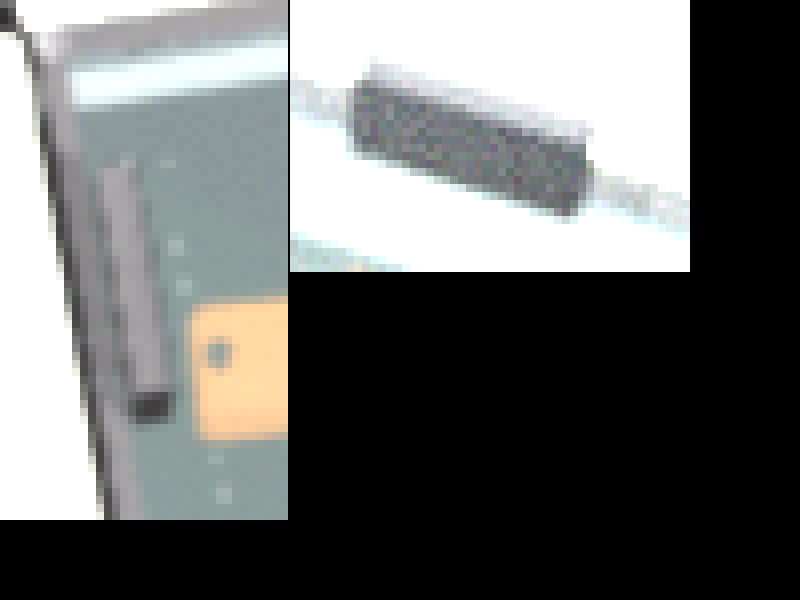

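```bash
python3 - <<'E'
from bench import r
from h import *
t=r.camera("top"); s=r.camera("scene")
q=(.551,-.1425,.1697)
def loc(w):
    w=w-np.array(q[:2]); c,s_=np.cos(q[2]),np.sin(q[2]); return np.round([c*w[0]+s_*w[1],-s_*w[0]+c*w[1]],4)
def g(p,pts,b,z):
    W=np.array([at(p,a/8+b[0]-.5,c/8+b[1]-.5,z) for a,c in pts]); print(np.round(W.mean(0),4),loc(W.mean(0)),[loc(w).tolist() for w in W])
print("Y");g(t,[(120,120),(150,130),(207,345),(170,352)],(430,95),.11)
g(s,[(75,35),(368,155),(350,205),(53,80)],(230,360),.11)
print("D");g(t,[(103,165),(133,162),(172,390),(132,396)],(270,115),.11)
g(s,[(82,62),(304,128),(295,150),(70,82)],(310,212),.11)
# case rim from white edges: top view outer edge extents
print('sensor');
c=[(190,305),(275+0,0)]
E
```

```text
Y
[ 0.5832 -0.3338] [-0.0005 -0.194 ] [[0.0362, -0.1902], [0.0318, -0.1982], [-0.0349, -0.1994], [-0.0353, -0.1882]]
[ 0.5843 -0.3348] [ 0.0003 -0.1951] [[-0.0346, -0.1899], [0.0344, -0.189], [0.0356, -0.2005], [-0.0341, -0.201]]
D
[0.5191 0.0464] [0.0005 0.1916] [[0.0351, 0.1951], [0.0346, 0.1864], [-0.034, 0.1867], [-0.0339, 0.1982]]
[0.5224 0.0433] [0.0032 0.188 ] [[-0.0298, 0.1923], [0.0361, 0.1925], [0.0364, 0.1835], [-0.0301, 0.1836]]
sensor
```

```bash
cat > go.py <<'E'
from bench import r
import numpy as np,sys
from scipy.spatial.transform import Rotation as R
x,y,z,yaw=map(float,sys.argv[1:5])   # yaw: world angle of tool x
s=r.read_state(); A=R.from_quat(s["eef_rot"]); B=R.from_euler('z',yaw)*R.from_rotvec([np.pi,0,0])
d=A.inv().apply(np.array([x,y,z])-s["ee_pos"])*100
w=(A.inv()*B).as_rotvec()
wt=B.inv().apply(np.array([x,y,z])-s["ee_pos"])*100
print("t",round(s["time"],2),"pos",s["ee_pos"].round(4),"yaw",round(2*np.arctan2(s["eef_rot"][1],s["eef_rot"][0]),3),"shift cm",d.round(2),"turn",w.round(3),"shift in target axes",wt.round(2),"F",s["ft_force"].round(1),"w",round(s["width"],4),"q",s["joint_positions"].round(2))
E
python3 go.py .584 -.334 .15 .17
```

```text
t 1.1 pos [ 0.2201 -0.585   0.2336] yaw 0.36 shift cm [ 42.9  -10.68   8.36] turn [ 0.   -0.    0.19] shift in target axes [ 40.12 -18.58   8.36] F [ 0.   0.  -0.7] w 0.0869 q [ 1.19  0.33 -0.06  1.46  0.02  1.35 -0.09]
```

```bash
python3 -m jog '[[0,0,0,0,0,0.095,1],[0,0,0,0,0,0.095,1],[4,-1.86,0,0,0,0,1],[4,-1.86,0,0,0,0,1],[4,-1.86,0,0,0,0,1],[4,-1.86,0,0,0,0,1],[4,-1.86,0,0,0,0,1],[4,-1.86,0,0,0,0,1],[4,-1.86,0,0,0,0,1],[4,-1.86,0,0,0,0,1],[4,-1.86,0,0,0,0,0.1],[4.1,-2.0,0,0,0,0,0.1],[0,0,4,0,0,0,0.1],[0,0,4,0,0,0,0.1],[0,0,0,0,0,0,0.1]]'; python3 go.py .584 -.334 .092 .17
```

```text
time: 2.98
ee_pos: [0.5818, -0.3317, 0.1503]
eef_rot: [0.996, 0.085, -0.003, -0.002]
ft_force: [0.1, 0.6, -0.3]
width: 0.05
t 2.98 pos [ 0.5818 -0.3317  0.1503] yaw 0.17 shift cm [0.2  0.28 5.83] turn [-0.004  0.005 -0.   ] shift in target axes [0.18 0.26 5.83] F [ 0.1  0.6 -0.3] w 0.05 q [ 0.62  0.5  -0.24  1.42  0.12  1.25 -1.03]
```

```bash
python3 - <<'E'
from bench import r
import cv2,numpy as np
t=r.camera("top")["frame"][:,:,::-1]; s=r.camera("scene")["frame"][:,:,::-1]
a=cv2.resize(t[60:220,380:500],None,fx=3,fy=3); b=cv2.resize(s[280:420,180:320],None,fx=3,fy=3)
A=np.zeros((480,790,3),np.uint8);A[:,:360]=a;A[:420,365:785]=b;cv2.imwrite('pics/y1.png',A)
E
```

```text
(no output)
```

View pics/y1.png

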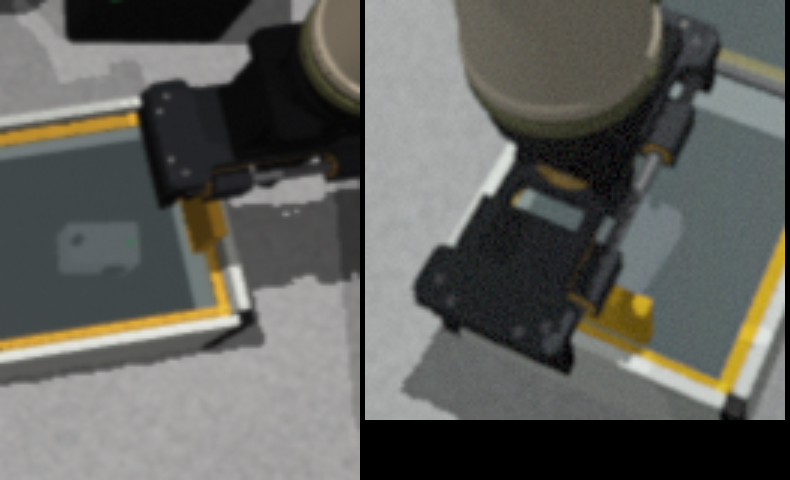

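```bash
python3 -m jog '[[0.1,0.13,3,0,0,0,0.1],[0.1,0.13,2.8,0,0,0,0.1],[0,0,0,0,0,0,-0.6],[0,0,0,0,0,0,-0.8],[0,0,0,0,0,0,-0.8],[0,0,0,0,0,0,-0.8]]' 8; python3 go.py .584 -.334 .092 .17
```

```text
time: 3.82
ee_pos: [0.5865, -0.335, 0.0967]
eef_rot: [0.996, 0.085, 0.001, 0.0]
ft_force: [0.0, -0.5, -0.4]
width: 0.0158
t 3.83 pos [ 0.5865 -0.335   0.0967] yaw 0.17 shift cm [-0.23 -0.14  0.47] turn [ 0.001 -0.001 -0.   ] shift in target axes [-0.23 -0.14  0.47] F [ 0.  -0.5 -0.4] w 0.0158 q [ 0.62  0.55 -0.23  1.46  0.13  1.15 -1.04]
```

```bash
python3 -m jog '[[0,0,0.3,0,0,0,-1],[0,0,0,0,0,0,-1],[0,0,0,0,0,0,-1]]' 10; python3 go.py .584 -.334 .092 .17
```

```text
time: 4.2
ee_pos: [0.5869, -0.3352, 0.0943]
eef_rot: [0.996, 0.085, 0.001, 0.001]
ft_force: [-0.9, 0.0, 8.0]
width: 0.0118
t 4.2 pos [ 0.5869 -0.3352  0.0943] yaw 0.17 shift cm [-0.27 -0.17  0.23] turn [ 0.002 -0.002 -0.   ] shift in target axes [-0.27 -0.17  0.23] F [-0.9  0.   8. ] w 0.0118 q [ 0.62  0.55 -0.23  1.46  0.13  1.14 -1.04]
```

```bash
python3 -m jog '[[0,0.3,0,0,0,0,-1],[0,0,0,0,0,0,-1]]'; python3 -m jog '[[0,0.3,0,0,0,0,-1],[0,0,0,0,0,0,-1]]'
```

```text
time: 4.45
ee_pos: [0.5875, -0.3384, 0.0943]
eef_rot: [0.996, 0.085, 0.001, 0.001]
ft_force: [-0.2, -1.1, 8.1]
width: 0.0122
time: 4.7
ee_pos: [0.5877, -0.3393, 0.0941]
eef_rot: [0.996, 0.085, 0.0, -0.001]
ft_force: [-3.5, 6.2, 11.5]
width: 0.0122
```

```bash
python3 -m jog '[[0,0.15,0,0,0,0,-1],[0,0,0,0,0,0,-1]]'
```

```text
time: 4.95
ee_pos: [0.5878, -0.3393, 0.094]
eef_rot: [0.996, 0.086, 0.0, -0.002]
ft_force: [-7.1, 10.4, 13.4]
width: 0.0119
```

```bash
python3 -m jog '[[0,-0.3,0,0,0,0,0.1],[0,0,0,0,0,0,0.1],[0,0,0,0,0,0,0.1],[0,0,-3,0,0,0,0.1],[0,0,-3,0,0,0,0.1],[0,-2,0,0,0,0,0.1],[0,-4,0,0,0,0,0.1],[0,-4,0,0,0,0,0.1],[0,-4,0,0,0,0,0.1],[0,-4,0,0,0,0,0.1],[0,-4,0,0,0,0,0.1],[0,-4,0,0,0,0,0.1],[0,-4,0,0,0,0,0.1],[0,-4,0,0,0,0,0.1],[0,-3,0,0,0,0,0.1],[0,-1,0,0,0,0,0.1],[0,0,0,0,0,0,0.1]]'; python3 go.py .5205 .045 .092 .17
```

```text
time: 7.08
ee_pos: [0.5228, 0.035, 0.1526]
eef_rot: [0.996, 0.085, 0.0, 0.0]
ft_force: [-0.4, -0.0, -0.6]
width: 0.0479
t 7.08 pos [0.5228 0.035  0.1526] yaw 0.17 shift cm [-0.05 -1.03  6.06] turn [ 0. -0.  0.] shift in target axes [-0.05 -1.03  6.06] F [-0.4 -0.  -0.6] w 0.0479 q [ 0.25  0.21 -0.45  1.81  0.1   1.15 -1.63]
```

```bash
python3 -m jog '[[0,-1,0,0,0,0,0.1],[0,0,3,0,0,0,0.1],[0,0,3,0,0,0,0.1],[0,0,0,0,0,0,-0.3],[0,0,0,0,0,0,-1],[0,0,0,0,0,0,-1],[0,0,0,0,0,0,-1],[0,0,0,0,0,0,-1],[0,0,0,0,0,0,-1]]' 15;python3 go.py .5205 .045 .092 .17; python3 - <<'E'
from bench import r
import cv2,numpy as np
t=r.camera("top")["frame"][:,:,::-1]; s=r.camera("scene")["frame"][:,:,::-1]
a=cv2.resize(t[60:220,250:480],None,fx=2,fy=2); b=cv2.resize(s[180:420,190:390],None,fx=1.6,fy=1.6)
A=np.zeros((400,790,3),np.uint8);A[:320,:460]=a;A[:384,465:785]=b;cv2.imwrite('pics/d1.png',A)
E
```

```text
time: 8.2
ee_pos: [0.521, 0.0452, 0.0928]
eef_rot: [0.996, 0.085, 0.0, 0.0]
ft_force: [-1.0, 0.2, 2.0]
width: 0.012
t 8.2 pos [0.521  0.0452 0.0928] yaw 0.17 shift cm [-0.06  0.01  0.08] turn [ 0. -0. -0.] shift in target axes [-0.06  0.01  0.08] F [-1.   0.2  2. ] w 0.012 q [ 0.23  0.27 -0.45  1.87  0.14  1.03 -1.68]
```

View pics/d1.png

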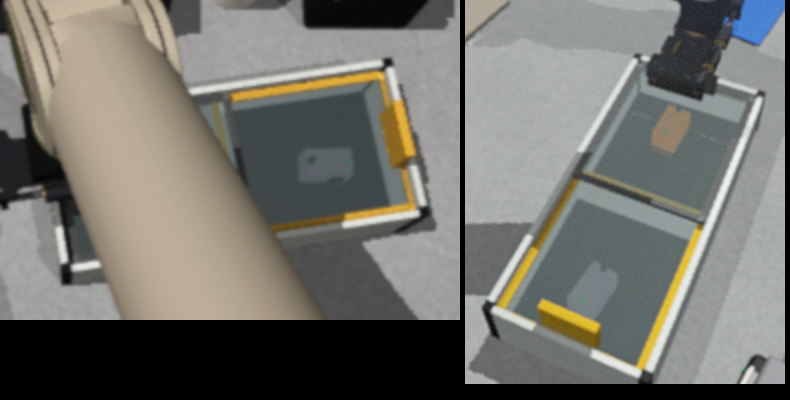

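```bash
python3 -m jog '[[0,0.5,0,0,0,0,-1],[0,1.5,0,0,0,0,-1],[0,1.5,0,0,0,0,-1],[0,1.5,0,0,0,0,-1],[0,1.5,0,0,0,0,-1],[0,1.5,0,0,0,0,-1],[0,1.5,0,0,0,0,-1],[0,1.5,0,0,0,0,-1],[0,1.5,0,0,0,0,-1],[0,1.5,0,0,0,0,-1],[0,0.5,0,0,0,0,-1],[0,0,0,0,0,0,-1]]' 15;  python3 go.py .5469 -.103 .092 .17
```

```text
time: 9.8
ee_pos: [0.5454, -0.0998, 0.0927]
eef_rot: [0.996, 0.084, 0.0, 0.001]
ft_force: [-1.4, -2.0, 5.2]
width: 0.0117
t 9.8 pos [ 0.5454 -0.0998  0.0927] yaw 0.168 shift cm [0.09 0.35 0.08] turn [ 0.001 -0.    -0.002] shift in target axes [0.09 0.35 0.07] F [-1.4 -2.   5.2] w 0.0117 q [ 0.41  0.33 -0.36  1.8   0.13  1.04 -1.41]
```

```bash
python3 -m jog '[[0,0.3,0,0,0,0,-1],[0,0,0,0,0,0,-1]]'; python3 -m jog '[[0,0.25,0,0,0,0,-1],[0,0,0,0,0,0,-1]]'
```

```text
time: 10.05
ee_pos: [0.5458, -0.1021, 0.0928]
eef_rot: [0.996, 0.084, -0.0, 0.0]
ft_force: [-1.7, -0.5, 5.8]
width: 0.012
time: 10.3
ee_pos: [0.546, -0.1028, 0.0927]
eef_rot: [0.996, 0.085, -0.0, -0.0]
ft_force: [-5.1, 5.0, 8.3]
width: 0.012
```

```bash
python3 -m jog '[[0,-0.2,0,0,0,0,0.1],[0,0,0,0,0,0,0.1],[0,0,0,0,0,0,0.1],[0,0,-4,0,0,0,0.1],[0,0,-4,0,0,0,0.1],[0,-4,-2,0,0,0,1],[0,-4,0,0,0,0,1],[0,-4,0,0,0,0,1],[0,-4,0,0,0,0,1],[0,-4,0,0,0,0,1],[0,-4,0,0,0,0,1],[0,-4,0,0,0,0,1],[0,-4,0,0,0,0,1],[0,-4,0,0,0,0,1]]'; python3 -m jog '[[0,0,0,0,0,-0.167,1],[0,0,0,0,0,-0.167,1],[0,0,0,0,0,-0.167,1],[0,0,0,0,0,-0.167,1],[0,0,0,0,0,-0.167,1],[0,0,0,0,0,-0.167,1],[0,0,0,0,0,-0.167,1],[0,0,0,0,0,-0.167,1],[0,0,0,0,0,-0.167,1]]';python3 - <<'E'
from bench import r
import cv2,numpy as np
t=r.camera("top")["frame"][:,:,::-1]; s=r.camera("scene")["frame"][:,:,::-1]
cv2.imwrite('pics/top2.png',t);cv2.imwrite('pics/scene2.png',s)
a=cv2.resize(t[80:220,200:480],None,fx=1.6,fy=1.6); b=cv2.resize(s[180:420,190:390],None,fx=1.6,fy=1.6)
A=np.zeros((400,790,3),np.uint8);A[:a.shape[0],:a.shape[1]]=a;A[:384,465:785]=b;cv2.imwrite('pics/d2.png',A)
E
```

```text
time: 12.05
ee_pos: [0.485, 0.2546, 0.1925]
eef_rot: [0.996, 0.085, 0.0, 0.0]
ft_force: [-0.5, -0.4, -0.5]
width: 0.0872
time: 13.18
ee_pos: [0.4853, 0.2534, 0.1924]
eef_rot: [0.668, 0.744, -0.0, 0.0]
ft_force: [-0.2, -0.1, 0.2]
width: 0.0874
```

View pics/d2.png

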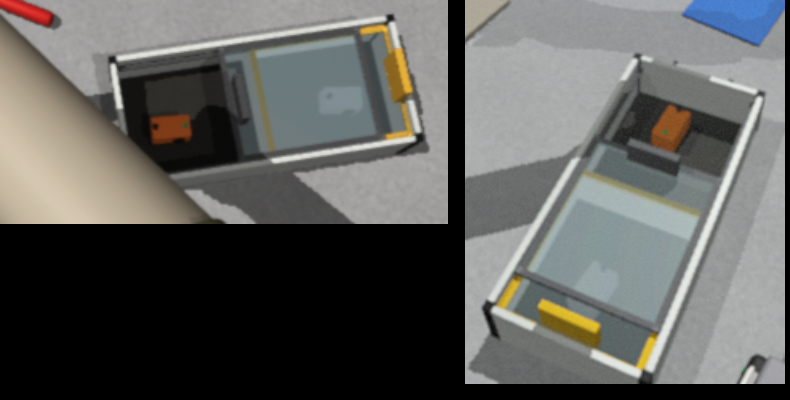

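The dark lid is fully open, the yellow lid is shut, and the orange sensor shows at about (307,161) in the top view and (310,260) in the scene view. I'll fit its pose from both views.

```bash
cat > sf.py <<'E'
from bench import r
from h import *
from scipy.optimize import least_squares
import sys
z0=float(sys.argv[1]); x0,y0,a0=map(float,sys.argv[2:5])
ps=[];vis=[]
for n in("top","scene"):
    p=r.camera(n); 
    c=proj(p,(x0,y0,z0+.02)); im=cv2.cvtColor(p["frame"],cv2.COLOR_RGB2HSV)
    m=cv2.inRange(im,(3,110,60),(16,255,255)); k=np.zeros_like(m); u,v=int(c[0]),int(c[1])
    k[max(0,v-35):v+35,u-35:u+35]=m[max(0,v-35):v+35,u-35:u+35]
    k=cv2.morphologyEx(k,cv2.MORPH_CLOSE,np.ones((5,5)))
    cn=cv2.findContours(k,0,2)[0]
    if not cn: continue
    cc=max(cn,key=cv2.contourArea); h=np.zeros_like(m);cv2.drawContours(h,[cc],-1,255,-1); ps.append((p,h,n)); print(n,(h>0).sum(),cv2.boundingRect(cc))
def model(p,q,S=8):
    P=np.array([proj(p,C(*q,(a*.018,b*.03,z0+c*.04))) for a in(-1,1) for b in(-1,1) for c in(0,1)])
    return cv2.convexHull(P.astype(np.float32))
def stat(h):  # area, centroid, second moments
    M=cv2.moments(h) ; A=M["m00"]; return np.array([M["m10"]/A,M["m01"]/A,(M["mu20"]/A)**.5,(M["mu02"]/A)**.5,M["mu11"]/A/6])
def fit(sub):
    def res(q):
        e=[]
        for p,h,n in sub: e+=list(stat(model(p,q))-stat((h>0).astype(np.uint8)))
        return e
    f=least_squares(res,[x0,y0,a0],x_scale=[.01,.01,.1],diff_step=1e-3);return f.x,np.round(res(f.x),2)
for i in range(len(ps)): print(ps[i][2],*fit([ps[i]]))
if len(ps)>1: print("both",*fit(ps))
for p,h,n in ps:
    q=fit(ps)[0]; im=p["frame"][:,:,::-1].copy(); c=proj(p,(x0,y0,z0+.02)).astype(int); 
    im=cv2.resize(im,None,fx=8,fy=8,interpolation=cv2.INTER_CUBIC); cv2.polylines(im,[np.int32((model(p,q)+.5)*8)],True,(0,255,0),1)
    s=proj(p,C(*q,(0,.024,z0+.05)));cv2.circle(im,tuple(np.int32((s+.5)*8)),5,(255,0,255),1)
    cv2.imwrite(f"pics/sf_{n}_{sys.argv[5]}.png",im[(c[1]-35)*8:(c[1]+35)*8,(c[0]-35)*8:(c[0]+35)*8][:560,:560])
E
python3 sf.py .006 .511 -.005 .1 a; python3 - <<'E'
import cv2,numpy as np
a=[cv2.resize(cv2.imread(f'pics/sf_{n}_a.png'),(390,390)) for n in('top','scene')];cv2.imwrite('pics/sf_a.png',np.hstack(a))
E
python3 go.py .511 -.005 .192 1.67
```

```text
top 412 (294, 151, 26, 19)
scene 510 (306, 245, 26, 30)
top [ 0.5188932  -0.00425736  0.14492086] [0.   0.   0.12 0.46 0.04]
scene [ 5.14902748e-01 -3.25768850e-04  7.75960227e-02] [ 0.   -0.04  0.13  0.81 -0.62]
both [ 0.51698251 -0.00271698  0.10662711] [-0.6   0.74  0.1   0.45  0.23  0.25  1.02  0.01  0.9  -0.56]
t 13.38 pos [0.4853 0.2534 0.1924] yaw 1.668 shift cm [-25.97   0.04   0.05] turn [-0.     0.    -0.002] shift in target axes [-25.97  -0.     0.04] F [-0.2 -0.4 -0.5] w 0.0868 q [ 0.14  0.29 -0.82  1.69  0.22  1.26 -0.63]
```

View pics/sf_a.png

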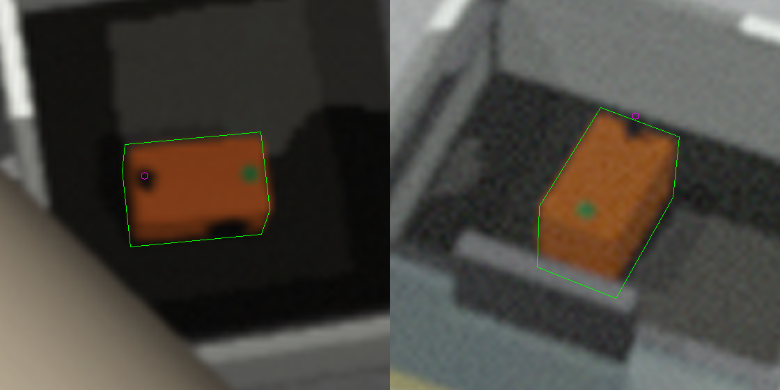

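```bash
python3 -m jog '[[-2,0,0,0,0,0,1],[-4,0,0,0,0,0,1],[-4,0,0,0,0,0,1],[-4,0,0,0,0,0,1],[-4,0,0,0,0,0,1],[-4,0,0,0,0,0,1],[-3,0,0,0,0,0,1],[-0.9,0.3,0,0,0,0,1],[0,0,4,0,0,0,1],[0,0,4,0,0,0,1],[0,0,0,0,0,0,1]]'; python3 go.py .514 -.004 .027 1.67;python3 - <<'E'
from bench import r
import cv2,numpy as np
s=r.camera("scene")["frame"][:,:,::-1]
cv2.imwrite('pics/g1.png',cv2.resize(s[170:320,230:400],None,fx=4,fy=4))
E
```

```text
time: 14.75
ee_pos: [0.5127, -0.0026, 0.1104]
eef_rot: [0.67, 0.742, -0.001, -0.002]
ft_force: [-0.3, 0.2, -0.1]
width: 0.0872
t 14.75 pos [ 0.5127 -0.0026  0.1104] yaw 1.673 shift cm [-0.17  0.15  8.34] turn [-0.005 -0.002  0.003] shift in target axes [-0.16  0.11  8.34] F [-0.3  0.2 -0.1] w 0.0872 q [ 0.51  0.27 -0.66  1.87  0.18  1.07 -0.12]
```

View pics/g1.png

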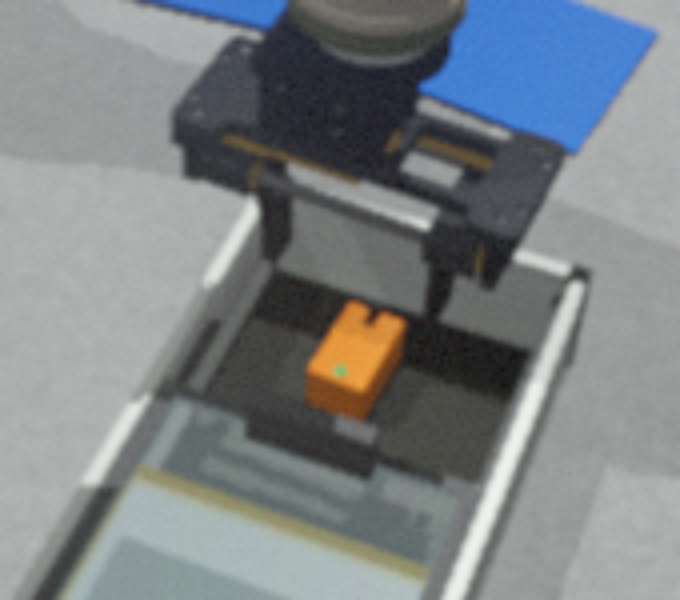

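```bash
python3 -m jog '[[-0.1,0.1,3,0,0,0,1],[0,0,2,0,0,0,1],[0,0,2,0,0,0,1],[0,0,0,0,0,0,1]]'; python3 -m jog '[[0,0,1.2,0,0,0,1],[0,0,0,0,0,0,1]]' ; python3 go.py .514 -.004 .027 1.67
```

```text
time: 15.3
ee_pos: [0.5161, -0.0041, 0.0434]
eef_rot: [0.67, 0.742, 0.0, 0.0]
ft_force: [0.2, 0.2, -0.7]
width: 0.0873
time: 15.55
ee_pos: [0.5157, -0.0045, 0.0307]
eef_rot: [0.67, 0.742, -0.0, 0.0]
ft_force: [-0.1, -0.2, -0.6]
width: 0.0868
t 15.55 pos [ 0.5157 -0.0045  0.0307] yaw 1.673 shift cm [ 0.07 -0.16  0.37] turn [0.    0.    0.003] shift in target axes [ 0.07 -0.16  0.37] F [-0.1 -0.2 -0.6] w 0.0868 q [ 0.47  0.38 -0.62  1.93  0.28  0.92 -0.19]
```

```bash
python3 -m jog '[[0,-0.1,0.3,0,0,0,0.4],[0,0,0,0,0,0,0],[0,0,0,0,0,0,-0.3],[0,0,0,0,0,0,-0.5],[0,0,0,0,0,0,-0.5],[0,0,0,0,0,0,-0.5],[0,0,0,0,0,0,-0.5]]' 20; python3 go.py .514 -.004 .027 1.67
```

```text
time: 16.42
ee_pos: [0.5148, -0.0047, 0.0276]
eef_rot: [0.67, 0.742, 0.0, 0.0]
ft_force: [1.0, 0.2, 0.5]
width: 0.0357
t 16.43 pos [ 0.5148 -0.0047  0.0276] yaw 1.673 shift cm [ 0.07 -0.07  0.06] turn [0.    0.    0.003] shift in target axes [ 0.07 -0.07  0.06] F [1.  0.2 0.5] w 0.0357 q [ 0.46  0.39 -0.62  1.93  0.28  0.91 -0.2 ]
```

```bash
python3 -m jog '[[0,0,-0.5,0,0,0,-0.5],[0,0,-1.5,0,0,0,-0.5],[0,0,-2.5,0,0,0,-0.5],[0,0,-2.5,0,0,0,-0.5],[0,0,-2.5,0,0,0,-0.5],[0,0,-2.5,0,0,0,-0.5],[0,0,-1,0,0,0,-0.5],[0,0,0,0,0,0,-0.5]]'; python3 go.py .465 .3225 .16 1.67; python3 - <<'E'
from bench import r
import cv2,numpy as np
s=r.camera("scene")["frame"][:,:,::-1]
cv2.imwrite('pics/g2.png',cv2.resize(s[130:320,230:400],None,fx=3,fy=3))
E
```

```text
time: 17.42
ee_pos: [0.5149, -0.0047, 0.1581]
eef_rot: [0.67, 0.742, 0.0, 0.001]
ft_force: [0.0, -0.4, -0.8]
width: 0.0357
t 17.43 pos [ 0.5149 -0.0047  0.1581] yaw 1.673 shift cm [33.06 -1.63 -0.21] turn [0.001 0.001 0.003] shift in target axes [33.05 -1.72 -0.19] F [ 0.  -0.4 -0.8] w 0.0357 q [ 0.53  0.21 -0.67  1.82  0.14  1.16 -0.09]
```

View pics/g2.png

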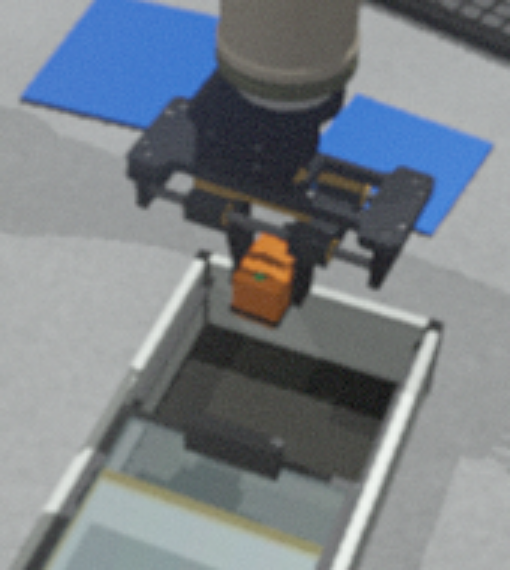

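```bash
python3 - <<'E'
import cv2
s=cv2.imread('pics/top0.png');cv2.imwrite('pics/mats.png',cv2.resize(s[140:355,110:230],None,fx=2.7,fy=2.7))
E
python3 -m jog '[[1,0,0,0,0,0,-0.5],[2.5,0,0,0,0,0,-0.5],[3,-0.2,0,0,0,0,-0.5],[3,-0.2,0,0,0,0,-0.5],[3,-0.2,0,0,0,0,-0.5],[3,-0.2,0,0,0,0,-0.5],[3,-0.2,0,0,0,0,-0.5],[3,-0.2,0,0,0,0,-0.5],[3,-0.2,0,0,0,0,-0.5],[3,-0.2,0,0,0,0,-0.5],[3,-0.2,0,0,0,0,-0.5],[1.5,0,0,0,0,0,-0.5],[1,0,0,0,0,0,-0.5],[0,0,0,0,0,0,-0.5]]'; python3 go.py .465 .3225 .03 1.67
```

```text
time: 19.23
ee_pos: [0.463, 0.3219, 0.1573]
eef_rot: [0.67, 0.742, -0.0, -0.0]
ft_force: [0.1, -0.2, -0.0]
width: 0.036
t 19.23 pos [0.463  0.3219 0.1573] yaw 1.673 shift cm [ 0.05  0.21 12.73] turn [-0.     0.     0.003] shift in target axes [ 0.04  0.2  12.73] F [ 0.1 -0.2 -0. ] w 0.036 q [-0.    0.37 -0.83  1.69  0.29  1.21 -0.8 ]
```

View pics/mats.png

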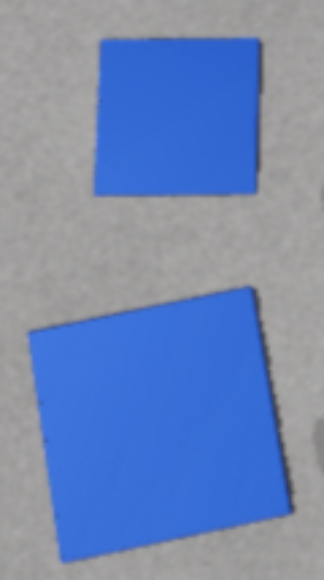

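The crop confirms that the upper mat, at top-view (176,183), is the smaller one at about 149 mm. The arm is above it, so I'll lower the sensor.

```bash
python3 -m jog '[[0,0.2,2.5,0,0,0,-0.5],[0,0,3,0,0,0,-0.5],[0,0,2.5,0,0,0,-0.5],[0,0,2,0,0,0,-0.5],[0,0,1,0,0,0,-0.5],[0,0,0.7,0,0,0,-0.5],[0,0,0.4,0,0,0,-0.5],[0,0,0,0,0,0,-0.5],[0,0,0,0,0,0,-0.5]]';  python3 go.py .465 .3225 .0268 1.67
```

```text
time: 20.35
ee_pos: [0.4654, 0.3222, 0.037]
eef_rot: [0.67, 0.742, 0.0, 0.0]
ft_force: [-0.5, 0.0, -2.0]
width: 0.036
t 20.35 pos [0.4654 0.3222 0.037 ] yaw 1.673 shift cm [ 0.04 -0.04  1.02] turn [ 0.001 -0.     0.003] shift in target axes [ 0.04 -0.03  1.02] F [-0.5  0.  -2. ] w 0.036 q [-0.06  0.52 -0.76  1.79  0.42  1.   -0.89]
```

```bash
python3 -m jog '[[0,0,0.3,0,0,0,-0.5],[0,0,0.3,0,0,0,-0.5],[0,0,0.2,0,0,0,-0.5],[0,0,0,0,0,0,-0.5],[0,0,0,0,0,0,-0.5]]'; python3 -m jog '[[0,0,0.1,0,0,0,-0.5],[0,0,0.05,0,0,0,-0.5],[0,0,0,0,0,0,-0.5]]'
```

```text
time: 20.98
ee_pos: [0.4651, 0.322, 0.0286]
eef_rot: [0.67, 0.742, 0.0, 0.0]
ft_force: [-0.4, 0.0, -0.5]
width: 0.0356
time: 21.35
ee_pos: [0.4651, 0.3219, 0.027]
eef_rot: [0.67, 0.742, -0.0, 0.0]
ft_force: [0.4, -0.2, -0.7]
width: 0.0357
```

```bash
python3 -m jog '[[0,0,0.05,0,0,0,-0.5],[0,0,0,0,0,0,-0.5]]'; python3 -m jog '[[0,0,0.05,0,0,0,-0.5],[0,0,0,0,0,0,-0.5]]'
```

```text
time: 21.6
ee_pos: [0.4651, 0.322, 0.0266]
eef_rot: [0.67, 0.742, 0.0, 0.0]
ft_force: [-0.5, -0.9, 1.7]
width: 0.0362
time: 21.85
ee_pos: [0.4652, 0.322, 0.0266]
eef_rot: [0.67, 0.742, -0.0, 0.0]
ft_force: [-2.6, -2.2, 6.7]
width: 0.036
```

Touchdown: the force rose and z stopped at 0.0266, as predicted. I'll relieve the press slightly, open the jaws gently and retreat.

```bash
python3 -m jog '[[0,0,-0.05,0,0,0,-0.5],[0,0,0,0,0,0,-0.1],[0,0,0,0,0,0,0.1],[0,0,0,0,0,0,0.4],[0,0,0,0,0,0,0.5],[0,0,-2,0,0,0,0.5],[0,0,-3,0,0,0,0.5],[0,0,-4,0,0,0,0.5],[0,0,-5,0,0,0,0.5]]' 5; python3 -m jog '[[0,0,-5,0,0,0,0.5],[-3,-3,0,0,0,0,0.5],[-4,-3,0,0,0,0,0.5],[-4,-2,0,0,0,0,0.5],[-3,0,0,0,0,0,0.5],[0,0,0,0,0,0,0.5]]'; python3 sf.py .005 .465 .322 .1 b;  python3 - <<'E'
from bench import r
import cv2,numpy as np
t=r.camera("top")["frame"][:,:,::-1]; s=r.camera("scene")["frame"][:,:,::-1]
A=np.hstack([cv2.resize(t,(400,300)),cv2.resize(s,(400,300))])
B=np.hstack([cv2.resize(t[145:220,135:235],(400,300)),cv2.resize(s[130:220,300:420],(400,300))])
cv2.imwrite('pics/fin.png',np.vstack([A,B]))
E
```

```text
time: 22.98
ee_pos: [0.4647, 0.3219, 0.1687]
eef_rot: [0.67, 0.742, -0.0, -0.0]
ft_force: [0.9, 0.5, 1.0]
width: 0.0654
time: 23.72
ee_pos: [0.4001, 0.1728, 0.2177]
eef_rot: [0.671, 0.741, 0.0, 0.001]
ft_force: [0.8, 0.3, 0.8]
width: 0.0653
scene 256 (353, 166, 17, 22)
scene [0.46352252 0.32694499 0.19532342] [ 0.   -0.04  0.39  1.32 -0.34]
```

View pics/fin.png

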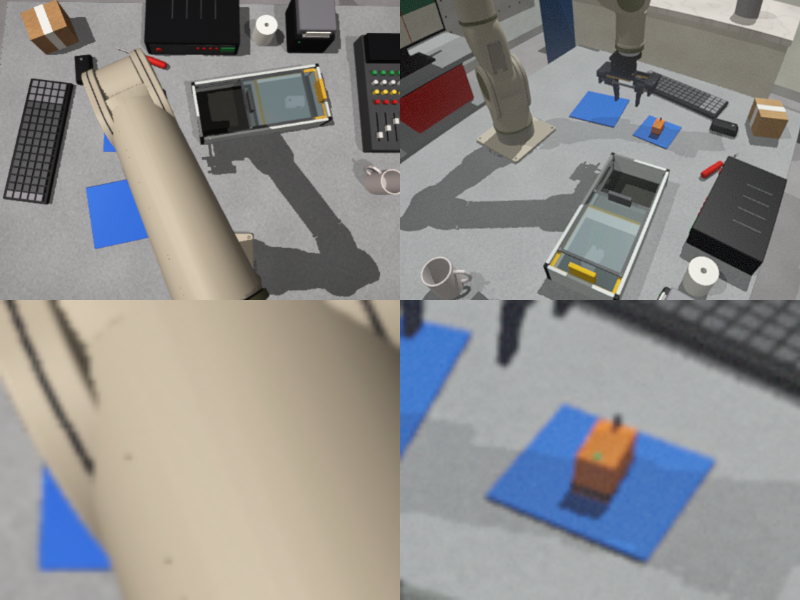

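The sensor stands upright, stub up, near the middle of the small mat. The dark lid is open, the yellow lid is shut, and the robot is clear.

```bash
python3 -m jog '[[0,0,0,0,0,0,0.5],[0,0,0,0,0,0,0.5]]'; python3 -c "
from bench import r
print(r.close_job())"
```

```text
time: 24.18
ee_pos: [0.3996, 0.1751, 0.2165]
eef_rot: [0.67, 0.743, -0.0, -0.0]
ft_force: [0.4, -0.2, -0.9]
width: 0.065
the job is handed in; nothing more can be done
None
```

The job is done and handed in at about 24 s of the 51 s limit.

- **Lids:** The yellow lid started about 5 mm ajar, so I pushed it to its shut stop first. I then pinched the dark lid's fin and slid it about 150 mm from its slightly ajar start to its open stop. At both stops the force rose and the motion ceased.
- **Sensor:** I gripped the orange sensor across its 36 mm (measured opening 35.7 mm) and lifted it out. I set it on the smaller blue mat, measured at about 149 mm. It touched down at the predicted height with about 7 N.

**Last checks:** The final scene picture shows the sensor upright, stub up, near the mat's centre. The dark lid is open, the yellow lid is shut, and the gripper is clear of everything. The forces I read after each move peaked at roughly 18 N at the wrist.

**Not confirmed:** In the last picture the arm hid the mat from the top camera, so the final sensor position comes from the scene camera alone. It is about 5 mm from where I released it, with a looser yaw fit. While the sensor was still in the case, the top and scene camera fits differed by about 4 mm. The lid positions come from the contact stops and the pictures, because the lid joints cannot be read directly.

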